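Lower the ratchet lever of the bench laminator

TASK

Close the bench laminator's rollers on the board waiting between them: press the release paddle on top of the raised hand lever down against the grip to free the ratchet pawl, keep it pressed while you push the lever all the way down to its stop, then let go and move clear. Nothing needs gripping or lifting: do not raise the lever, and leave the loose things on the table where they are.

Things in the scene. Friction and masses are not known exactly. Their poses are not given: they have to be found in the camera images.
- machine: bench-top roll laminator, fixed: 400 mm wide (its y), 250 mm deep (its x), grey side cheeks 190 mm high with black knobs to 211 mm, two rubber rollers along y between them. Origin on the table under its centre, z up; its infeed side faces its -x, roughly towards the robot. A hand lever with a ratchet stands outside its +y cheek, a small crank outside the other.
- lever_pivot (a point): point on the axis of the hand lever, in the plane in which the lever swings: 236 mm to +y of the machine's middle and 115 mm above the table. Axes as the machine's; the lever turns about this point's y axis.
- lever (a joint): angle of the hand lever, rad: 0 = down on its stop, level, pointing to the machine's -x, rollers closed; grows as it is raised (starts 0.645 to 0.70). Stiff: it stays where left and needs about 10 N at the paddle to go down. Ratchet teeth stop it at 0.64, 0.44 and 0.24 rad on the way down (above at 0.84, 1.04) whenever the pawl is in; below the lowest it is free.
- lever_grip (a point): middle of the lever's black round grip, on its axis: 26 mm thick, 135 to 235 mm from the pivot (this point at 185 mm); the flat steel lever bar joins it to the pivot. Axes at lever angle 0 as the machine's, x along the lever; -x is towards its free end.
- pawl (a joint): angle of the pawl relative to the lever in rad: 0 = sprung into the teeth, 0.2 = paddle pressed home against the grip; from 0.15 on the pawl is clear of the teeth. The spring takes about 4 N at the paddle's middle to start and 7 N to press home, and returns the pawl as soon as the paddle is let go.
- paddle (a point): middle of the upper face of the release paddle, the pawl's bare steel tail above the grip, moving with the lever: 78 mm long (point x; -x towards the free end), 34 mm wide (y), 5 mm thick, z its upward normal. Unpressed: 188 mm along the lever from the pivot, 46 mm above the lever's axis line, free end tilted up 0.15 rad. Pressed home its middle is about 18 mm lower and 12 mm farther out.
- pawl_pin (a point): axis of the pin on the lever about which pawl and paddle turn: 99 mm along the lever from the pivot, 16 mm below the lever's axis line
- tape: loose roll of masking tape lying flat, 108 mm across, 24 mm high; origin under its centre
- knife: loose grey utility knife lying flat, about 155 x 20 x 20 mm, long in its x; origin under the middle of its handle
- squeegee: loose flat hand squeegee, 90 x 100 mm, 13 mm high; origin under its middle
- blanks: loose stack of clear visor blanks, 150 x 220 mm, 15 mm high; origin under its middle

How it is judged:
By the outcome, as a careful person would: the job done as asked, in the order asked, and still so for the second after the job is handed in, with the robot touching nothing.
It also fails if it takes over 38 s, if anything falls off the work surface, if the arm or the gripper's body presses on something with over 40 N, if the wrist force passes 120 N, or if a joint passes its speed limit or range.

ROBOT

A 7-joint arm with a two-finger parallel gripper is mounted at the origin on the work surface. World frame = base frame: x ahead of the robot, y to its left, z up, the work surface at z = 0. Lengths are in m, angles in rad, forces in N, time in s.
With the tool pointing down it reaches from about 0.425 to 0.825 m from the base axis. Payload 3.6 kg.
Tool frame: the origin (TCP) lies where the fingers leave the gripper's body, on its centre line; the fingertips stand 73 mm ahead of it and the grasp point (between the pads) lies 54 mm ahead of it; x points along the fingers, y is the direction in which the jaws open and shut, and the axes are right-handed (so a half turn about x gives the same grasp; the last joint's range is limited). The gripper opens to 85 mm and grips with 20 to 120 N. Pads are 22 mm wide; open, the fingers measure 114 mm over their backs; the gripper's body (76 mm by 85 mm) begins 54 mm behind the grasp point. The pads swing forward as they close: fully open they stand 13 mm farther back than shut.
Start: joints at [-1.282, 0.615, -0.013, 1.423, 0.008, 1.103, -0.04], TCP at [0.202, 0.618, 0.304] pointing down, gripper open.
Joint ranges: [-3.12, 3.12], [-0.3, 2.06], [-1.34, 1.32], [0.26, 2.42], [-1.36, 4.5], [0.01, 1.98], [-2.84, 2.84]. Speed limits (rad/s): [2.79, 2.79, 3.14, 3.14, 3.14, 3.14, 3.14].

INTERFACE

Orientations are given as a unit quaternion [x, y, z, w].
In Python, from station import arm, snapshot, camera_info, ticket gives the robot as it stands. Calls block until the motion is done:
- arm.movep(position, orientation): joint-space move of the TCP to a pose.
- arm.line_to(position, velocity=0.15, ori=None): straight line of the TCP; ori=None keeps the orientation; velocity is the mean speed in m/s.
- arm.move_j(angles): joint-space move.
- arm.move_gripper(opening, effort=None): opening from 0.0 (shut) to 1.0 (fully open); effort is the grip in N (None keeps the last); returns when the fingers have stopped.
- arm.pause(seconds).
- arm.ik(position, orientation): joint angles nearest the present ones, or None.
- snapshot(name): name is "scene" or "top"; returns the picture (480x640x3 uint8, blue, green, red); there is no depth.
- camera_info(name): a dict with "fx", "fy", "cx", "cy" (pixels), "R" (3x3) and "t" (3): a world point X has camera coordinates R X + t. Camera axes: x right, y down, z forward; pixel columns grow to the right and rows downward; lengths in m; the calibration is good to about 2 mm. A picture is of the moment at which its call begins. camera_info takes no time and is no camera call.
A pose or a line that the arm cannot do raises arm.MotionError and nothing moves.
- ticket.finish_job(): hands the job in, once; it reports no verdict.
Readings, each from a call of its own:
- arm.read_time(): time.
- arm.read_joint_positions(): joint angles.
- arm.read_dq(): joint speeds.
- arm.read_effort(): joint torques, N m.
- arm.read_tool_pos(): TCP position.
- arm.read_eef_rot(): TCP orientation.
- arm.read_ft_force(): force on the tool from outside, world axes, zero at the start.
- arm.read_wrist_torque(): the same for the moment, N m.
- arm.read_opening(): opening from 0.0 (shut) to 1.0 (fully open).
Only numpy, scipy, OpenCV 4.12 (cv2) and the standard library are available. Lean on these libraries where they do the work, as an engineer would, in place of code of your own. Each camera call takes 0.05 s, during which the arm holds its last target.

## Working session

There is one attempt and no reset: what is moved stays moved. The work goes in short steps, each a Python script; the robot and the scene stay as the last script left them, time stands still between calls to the robot, and variables do not carry over. Pictures are saved under pics/ and viewed, and the job is handed in when it is done.

```bash
ls; mkdir -p pics
python3 - <<'E'
from station import arm, snapshot, camera_info
import cv2
for n in ("scene","top"):
    cv2.imwrite(f"pics/{n}0.png",snapshot(n)); c=camera_info(n); print(n,c)
print(arm.read_time(),arm.read_tool_pos(),arm.read_eef_rot())
E
```

```text
pics
scene {'fx': 492.95873369987964, 'fy': 492.95873369987964, 'cx': 322.33028308695225, 'cy': 238.4087400790147, 'R': array([[ 0.12862339,  0.99149801, -0.01969047],
       [ 0.64398814, -0.09860855, -0.75865383],
       [-0.75414541,  0.0849002 , -0.65119633]]), 't': array([ 0.01125392, -0.28035309,  1.59843734])}
top {'fx': 573.332624383917, 'fy': 573.332624383917, 'cx': 325.63913827776753, 'cy': 238.2198785761578, 'R': array([[-0.02977838, -0.99954913,  0.00384504],
       [-0.9959213 ,  0.02934209, -0.0853218 ],
       [ 0.08517051, -0.0063701 , -0.99634603]]), 't': array([-0.05228471,  0.58958407,  1.2623059 ])}
0.1 [0.20169173 0.61735991 0.30283242] [ 0.11033846  0.69843858 -0.11199317  0.69818802]
```

View pics/scene0.png

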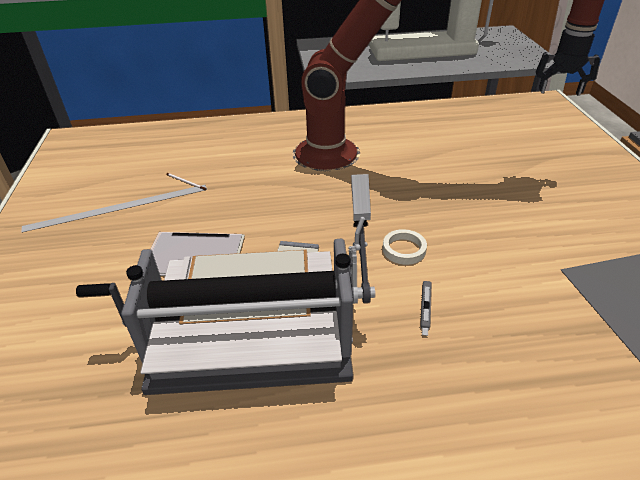

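View pics/top0.png

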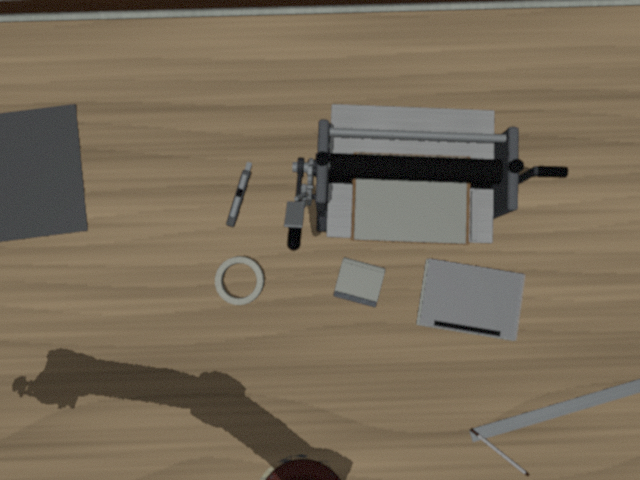

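The top view shows the lever at the machine's left (+y) side: pivot around (300,165), paddle around (295,213) and grip end around (294,243). In the scene view the paddle is around (361,197). I'll zoom in next.

Run:
```python
import cv2
a=cv2.imread("pics/top0.png")[95:260,260:540]; cv2.imwrite("pics/topz.png",cv2.resize(a,None,fx=2.85,fy=2.85,interpolation=cv2.INTER_CUBIC))
a=cv2.imread("pics/top0.png")[145:255,270:350]; cv2.imwrite("pics/topl.png",cv2.resize(a,None,fx=5,fy=5,interpolation=cv2.INTER_CUBIC))
a=cv2.imread("pics/scene0.png")[165:315,320:440]; cv2.imwrite("pics/scz.png",cv2.resize(a,None,fx=4,fy=4,interpolation=cv2.INTER_CUBIC))
```

```text
(no output)
```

View pics/topz.png

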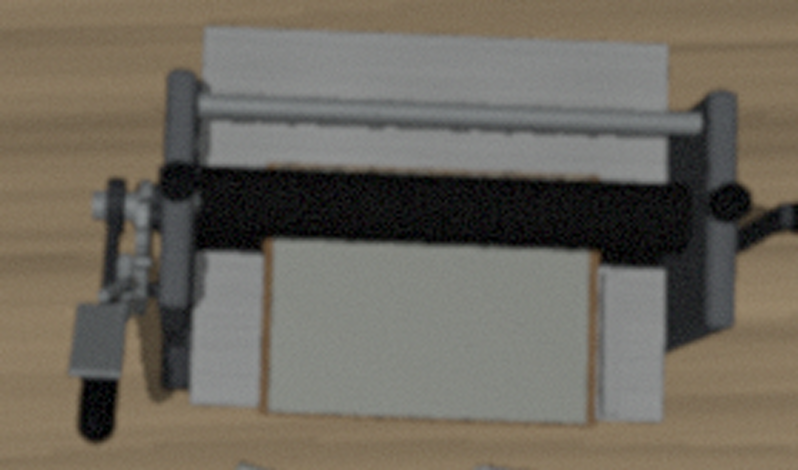

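View pics/topl.png

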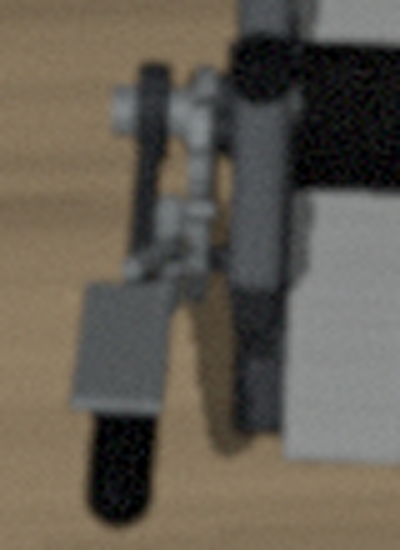

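View pics/scz.png

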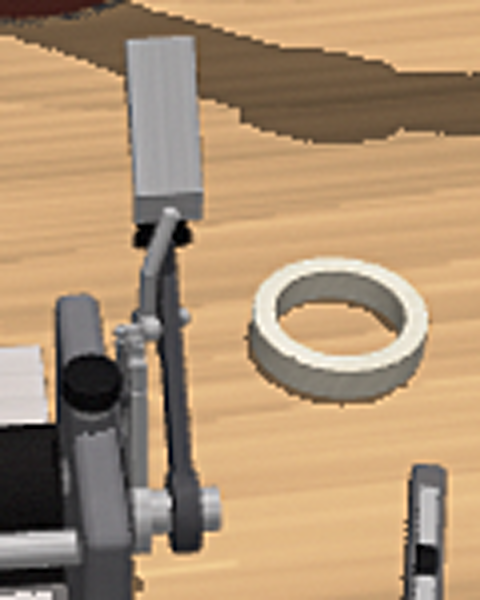

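```bash
cat > geo.py <<'E'
import numpy as np
from station import camera_info
from scipy.spatial.transform import Rotation as Ro
C={n:camera_info(n) for n in("scene","top")}
def proj(n,X):
    c=C[n]; p=c["R"]@X+c["t"]; return np.array([c["fx"]*p[0]/p[2]+c["cx"],c["fy"]*p[1]/p[2]+c["cy"]])
def onz(n,uv,z):
    c=C[n]; d=c["R"].T@np.array([(uv[0]-c["cx"])/c["fx"],(uv[1]-c["cy"])/c["fy"],1]); o=-c["R"].T@c["t"]
    return o+d*(z-o[2])/d[2]
# machine frame points. lever plane: along s, up n -> machine (−s cos q − ... )
def lev(q,s,n,dy=0): # point s along lever, n above the axis line
    return np.array([-s*np.cos(q)+n*np.sin(q),0.236+dy,0.115+s*np.sin(q)+n*np.cos(q)])
PIN=np.array([99,-16.])/1000
def pad(p,dx,dy): # paddle face point; dx along point x (-x free end), pawl angle p
    t=0.15; m=np.array([.188,.046])+(-dx)*np.array([np.cos(t),np.sin(t)])
    r=m-PIN; r=np.array([r[0]*np.cos(p)+r[1]*np.sin(p),-r[0]*np.sin(p)+r[1]*np.cos(p)])  # rotate free end down
    return PIN+r
def world(m,X):
    c,s=np.cos(m[2]),np.sin(m[2]); return np.array([m[0]+c*X[0]-s*X[1],m[1]+s*X[0]+c*X[1],X[2]])
E
python3 - <<'E'
from geo import *
from scipy.optimize import least_squares
T=lambda x,y:np.array([x/5+270,y/5+145]); S=lambda x,y:np.array([x/4+320,y/4+165])
L=.039;W=.017
obs=[("top",T(262,68),"k+"),("top",np.array([516.1,165.5]),"k-"),("scene",S(92,372),"k+"),("scene",np.array([134.5,270.]),"k-"),
("top",T(88,284),(L,W)),("top",T(174,289),(L,-W)),("top",T(158,405),(-L,-W)),("top",T(75,401),(-L,W)),
("scene",S(127,40),(-L,-W)),("scene",S(193,37),(-L,W)),("scene",S(202,193),(L,W)),("scene",S(134,197),(L,-W)),
("scene",S(186,513),"piv"),("top",T(153,106),"piv")]
def pt(p,k):
    m=p[:3]
    if k=="k+": X=np.array([p[4],p[5],.211])
    elif k=="k-": X=np.array([p[4],-p[5],.211])
    elif k=="piv": X=np.array([0,.236,.115])
    else:
        s,n=pad(0,k[0],0); X=lev(p[3],s,n,k[1])
    return world(m,X)
def f(p): return np.concatenate([proj(n,pt(p,k))-uv for n,uv,k in obs])
for i in range(2):
    r=least_squares(f,[.65,-.1,0,.67,0,.19],loss="soft_l1"); print(r.x.round(4),r.cost)
    for (n,uv,k),e in zip(obs,r.fun.reshape(-1,2)): print(n,k,uv.round(1),e.round(1))
    break
m=r.x[:3]
print("piv",world(m,lev(0,0,0)))
for n,a,b in(("piv",obs[12][1],obs[13][1]),("k+",obs[2][1],obs[0][1]),("k-",obs[3][1],obs[1][1])):
    g=least_squares(lambda X:np.r_[proj("scene",X)-a,proj("top",X)-b],[.7,0,.15]); print(n,g.x,g.cost)
print([proj("top",world(m,lev(r.x[3],.235,0))),proj("top",world(m,lev(r.x[3],.222,-.0)))])
E
```

```text
[ 0.7187 -0.2543 -0.0653  0.6644 -0.0028  0.1888] 7.597798850728812
top k+ [322.4 158.6] [-0.6 -0.4]
top k- [516.1 165.5] [-0.2 -0.3]
scene k+ [343. 258.] [-1.3 -0.6]
scene k- [134.5 270. ] [-0.5 -0.5]
top (0.039, 0.017) [287.6 201.8] [-1.7 -1.1]
top (0.039, -0.017) [304.8 202.8] [-0.8 -1.4]
top (-0.039, -0.017) [301.6 226. ] [0.2 0.5]
top (-0.039, 0.017) [285.  225.2] [-2.4  0.6]
scene (-0.039, -0.017) [351.8 175. ] [-1.3 -0.2]
scene (-0.039, 0.017) [368.2 174.2] [-0.4 -0.3]
scene (0.039, 0.017) [370.5 213.2] [-0.2  0.4]
scene (0.039, -0.017) [353.5 214.2] [-0.6  0.4]
scene piv [366.5 293.2] [-1.  -0.4]
top piv [300.6 166.2] [-1.   0.1]
piv [ 0.73408915 -0.01881263  0.115     ]
piv [ 0.73467762 -0.01873417  0.11442745] 0.9459226150450735
k+ [ 0.7280155  -0.06497978  0.2092732 ] 0.915303115984045
k- [ 0.70309594 -0.44271445  0.20940643] 0.1429860045494092
[array([292.38530007, 249.12835362]), array([292.84362293, 243.89040487])]
```

The fit matches every check: pivot height 0.1144 (given 0.115), knobs 0.2094 (given 0.211), lever angle 0.664, residuals about 1 px. Next I'll check that the arm can reach along the push path.

```bash
cat >> geo.py <<'E'
M=np.array([0.7187,-0.2543,-0.0653]); Q0=0.664
def tool(q,p,e=.019,tilt_off=-.15,tf=1.0,flip=1,lift=0,jaw='y',half=.011,L=.073):
    """TCP pose with fingertip outer edge on paddle point e outward of the middle; lift along tool axis"""
    s,n=pad(p,-e,0); P=world(M,lev(q,s,n))
    a=(q+tilt_off)*tf
    Rz=Ro.from_euler('z',M[2]).as_matrix()
    x=Rz@np.array([-np.sin(a),0,-np.cos(a)]); inn=Rz@np.array([np.cos(a),0,-np.sin(a)])
    y=flip*(Rz@np.array([0,1.,0]) if jaw=='y' else inn)
    z=np.cross(x,y)
    tcp=P+half*inn-(L+lift)*x
    return tcp,Ro.from_matrix(np.c_[x,y,z]).as_quat()
E
python3 - <<'E'
from geo import *
from station import arm
for jaw in 'yx':
  for fl in(1,-1):
    print(jaw,fl)
    for q,p,l in((.664,0,.12),(.664,0,.03),(.664,0,0),(.664,.2,0),(.33,.2,0),(0,.2,0),(0,.2,.12)):
        t,o=tool(q,p,flip=fl,lift=l,jaw=jaw); j=arm.ik(t,o); print(q,p,t.round(3),None if j is None else np.round(j,2))
print(arm.read_time())
E
```

```text
y 1
0.664 0 [ 0.706 -0.017  0.444] None
0.664 0 [ 0.662 -0.014  0.365] [-0.01  0.84  0.03  0.89 -0.05  1.93  1.51]
0.664 0 [ 0.647 -0.013  0.339] [-0.01  0.82  0.02  1.   -0.05  1.84  1.51]
0.664 0.2 [ 0.625 -0.012  0.328] [-0.01  0.78  0.02  1.11 -0.05  1.76  1.51]
0.33 0.2 [ 0.561 -0.007  0.28 ] [-0.07  0.57  0.08  1.61 -0.06  1.15  1.54]
0 0.2 [ 0.517 -0.005  0.215] [-0.07  0.49  0.04  2.01 -0.01  0.5   1.48]
0 0.2 [ 0.499 -0.003  0.334] [-0.25  0.3   0.28  1.9  -0.1   0.8   1.58]
y -1
0.664 0 [ 0.706 -0.017  0.444] None
0.664 0 [ 0.662 -0.014  0.365] [-0.2   0.88  0.56  0.9  -0.34  1.96 -1.39]
0.664 0 [ 0.647 -0.013  0.339] [-0.31  0.92  0.84  1.02 -0.48  1.92 -1.24]
0.664 0.2 [ 0.625 -0.012  0.328] [-0.35  0.89  0.84  1.13 -0.46  1.85 -1.22]
0.33 0.2 [ 0.561 -0.007  0.28 ] [-0.47  0.68  0.79  1.62 -0.46  1.24 -1.2 ]
0 0.2 [ 0.517 -0.005  0.215] [-0.45  0.55  0.61  2.02 -0.58  0.58 -1.09]
0 0.2 [ 0.499 -0.003  0.334] [-0.72  0.43  0.97  1.91 -0.48  0.88 -1.16]
x 1
0.664 0 [ 0.706 -0.017  0.444] None
0.664 0 [ 0.662 -0.014  0.365] [-0.15  0.86  0.42  0.9  -0.26  1.95  0.12]
0.664 
[... 161 characters left out ...]
1 -0.007  0.28 ] [-0.29  0.6   0.46  1.61 -0.26  1.17  0.17]
0 0.2 [ 0.517 -0.005  0.215] [-0.27  0.5   0.33  2.01 -0.3   0.52  0.2 ]
0 0.2 [ 0.499 -0.003  0.334] [-0.46  0.33  0.56  1.91 -0.24  0.81  0.15]
x -1
0.664 0 [ 0.706 -0.017  0.444] None
0.664 0 [ 0.662 -0.014  0.365] [ 0.2   0.88 -0.55  0.87  0.27  1.97  2.83]
0.664 0 [ 0.647 -0.013  0.339] [ 0.21  0.86 -0.54  0.99  0.25  1.87  2.83]
0.664 0.2 [ 0.625 -0.012  0.328] [ 0.22  0.82 -0.52  1.1   0.23  1.8   2.82]
0.33 0.2 [ 0.561 -0.007  0.28 ] [ 0.58  0.82 -1.15  1.58  0.65  1.39  2.41]
0 0.2 [ 0.517 -0.005  0.215] [ 0.19  0.5  -0.34  2.    0.37  0.54  2.68]
0 0.2 [ 0.499 -0.003  0.334] [ 0.73  0.5  -1.15  1.88  0.63  0.99  2.4 ]
0.1
```

Run:
```python
from geo import *
from station import arm, snapshot
import cv2
t1,o1=tool(Q0,0,lift=.03)
tw,ow=tool(Q0,0,lift=.0,tilt_off=-.664); tw=np.array([t1[0]-.04,t1[1],.46])
print(arm.ik(tw,ow))
arm.move_gripper(0.0)
p=arm.read_tool_pos(); arm.line_to([p[0],p[1],.42],velocity=.25)
arm.movep(tw,ow); print(arm.read_time(),arm.read_tool_pos())
arm.line_to(t1,velocity=.1,ori=o1)
print(arm.read_time(),arm.read_tool_pos()-t1,arm.read_ft_force(),arm.read_joint_positions(),arm.read_opening())
for n,(r,c) in {"scene":((140,340),(270,470)),"top":((130,280),(230,380))}.items():
    im=snapshot(n)[r[0]:r[1],c[0]:c[1]]; cv2.imwrite(f"pics/{n}1.png",cv2.resize(im,None,fx=3,fy=3,interpolation=cv2.INTER_CUBIC))
```

```text
[-0.19290886  0.48920197  0.32295943  1.23772158 -0.1510421   1.4378711
  1.62000828]
4.1667 [ 0.62182626 -0.01274106  0.45981948]
5.3417 [-2.56788820e-05  2.66196203e-05  1.11108464e-03] [0.12722977 0.29926634 0.27918922] [-0.12906022  0.85119337  0.3515469   0.89320437 -0.22239019  1.94375329
  1.65599501] 0.001880205490375651
```

View pics/scene1.png

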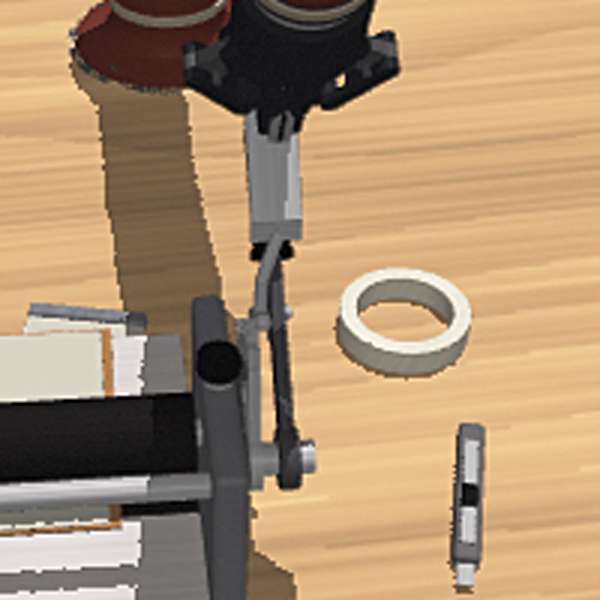

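View pics/top1.png

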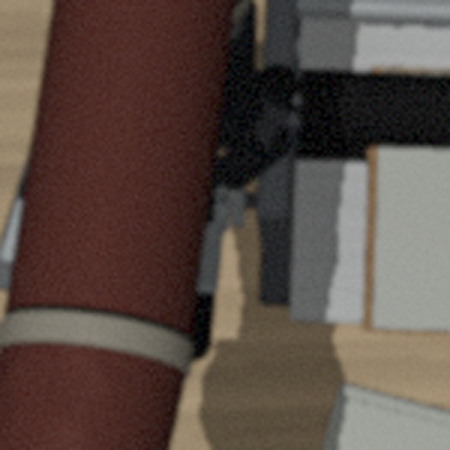

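The closed fingertips sit centred over the paddle (about (280,128) in the scene crop; paddle spans 247–300). Now I'll approach until contact and press the paddle home.

Run:
```python
from geo import *
from station import arm
l=.03
while l>-.012:
    l-=.003
    t,o=tool(Q0,0,lift=l); arm.line_to(t,velocity=.04,ori=o)
    F=arm.read_ft_force(); print(round(l,4),F.round(1),(arm.read_tool_pos()-t).round(4))
    if np.linalg.norm(F)>2.5: break
print(arm.read_time())
```

```text
0.027 [ 0.3 -0.3  0.4] [-0.0003  0.0001  0.0004]
0.024 [-0.3  0.3 -0.6] [-0.0002  0.0001 -0.0002]
0.021 [ 0.5  0.2 -0.8] [-0.0001  0.     -0.0002]
0.018 [-0.8 -0.1 -0.3] [-0.0001  0.     -0.0002]
0.015 [-0.6 -0.1  0.1] [-0.0001  0.     -0.0002]
0.012 [ 0.6 -0.8 -0.3] [-0.0001  0.     -0.0002]
0.009 [-0.4 -0.2 -0.3] [-0.0001  0.     -0.0002]
0.006 [-0.9 -0.6  0.4] [-0.0001  0.     -0.0002]
0.003 [-0.6 -0.5  0.2] [-0.0001  0.     -0.0002]
0.0 [-0.  -0.1  0.3] [-0.0001  0.     -0.0001]
-0.003 [ 1.2 -0.5  3.1] [ 0.0002 -0.0001  0.0007]
8.1917
```

Run:
```python
from geo import *
from station import arm
for p in (.05,.1,.14,.17,.2,.22):
    t,o=tool(Q0,p,lift=-.002); arm.line_to(t,velocity=.04,ori=o)
    F=arm.read_ft_force(); print(p,F.round(1),round(np.linalg.norm(F),1),(arm.read_tool_pos()-t).round(4))
    if np.linalg.norm(F)>20: break
print(arm.read_time())
```

```text
0.05 [1.7 0.2 2.1] 2.7 [ 0.0001 -0.      0.0002]
0.1 [ 3.  -0.6  3.8] 4.9 [ 0.0001 -0.      0.0002]
0.14 [ 2.6 -0.6  4.7] 5.4 [0.0001 0.     0.0003]
0.17 [ 2.2 -0.1  4.7] 5.2 [ 0.0001 -0.      0.0003]
0.2 [ 3.4 -1.   5.9] 6.9 [ 0.0006 -0.      0.0004]
0.22 [ 4.7 -0.4  5.7] 7.4 [ 0.0012 -0.0001  0.0005]
9.8167
```

Home is reached with about 7 N. I'll push the lever down along its arc, keeping slight overtravel so the paddle stays home.

Run:
```python
from geo import *
from station import arm,snapshot
import cv2
for q in np.arange(.63,.31,-.04):
    t,o=tool(q,.22,lift=-.002); arm.line_to(t,velocity=.05,ori=o)
    F=arm.read_ft_force(); print(round(q,3),F.round(1),round(np.linalg.norm(F),1),(arm.read_tool_pos()-t).round(4))
    if np.linalg.norm(F)>22: break
print(arm.read_time())
im=snapshot("scene")[140:340,270:470]; cv2.imwrite("pics/scene2.png",cv2.resize(im,None,fx=3,fy=3,interpolation=cv2.INTER_CUBIC))
```

```text
0.63 [ 5.6 -0.7  5.5] 7.9 [ 0.001  -0.0001  0.0005]
0.59 [ 4.4 -0.8  6.1] 7.6 [ 0.0009 -0.      0.0004]
0.55 [ 4.  -1.8  5.4] 6.9 [0.0008 0.     0.0004]
0.51 [5.2 0.3 6.4] 8.3 [ 0.0006 -0.      0.0001]
0.47 [4.2 0.3 5. ] 6.6 [ 0.0005  0.     -0.0001]
0.43 [3.2 0.4 5. ] 5.9 [ 0.0002  0.     -0.0001]
0.39 [ 4.4 -0.6  4.5] 6.4 [ 0.0001  0.     -0.0001]
0.35 [ 3.  -0.4  3.9] 4.9 [-0.0001  0.     -0.0001]
12.5167
```

View pics/scene2.png

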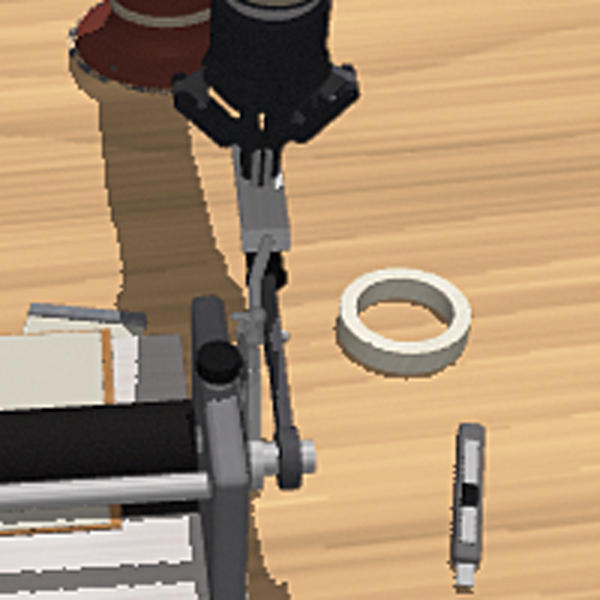

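The lever has moved past 0.44 with no force spike; tips still on the paddle. Continuing to the stop.

Run:
```python
from geo import *
from station import arm,snapshot
import cv2
for q in list(np.arange(.31,.035,-.04))+list(np.arange(.02,-.09,-.01)):
    t,o=tool(q,.22,lift=-.003,tilt_off=-.15 if q>0 else -.15-q); arm.line_to(t,velocity=.05,ori=o)
    F=arm.read_ft_force(); n=np.linalg.norm(F); print(round(q,3),F.round(1),round(n,1),(arm.read_tool_pos()-t).round(4))
    if n>22: break
print(arm.read_time())
im=snapshot("scene")[140:340,270:470]; cv2.imwrite("pics/scene3.png",cv2.resize(im,None,fx=3,fy=3,interpolation=cv2.INTER_CUBIC))
```

```text
0.31 [ 2.4 -0.3  4.5] 5.2 [-0.0004  0.0001 -0.0002]
0.27 [ 2.2 -0.2  4.2] 4.7 [-0.0003  0.0001 -0.0001]
0.23 [ 1.2 -0.6  4.6] 4.8 [-0.0003  0.0001 -0.0002]
0.19 [0.4 0.9 4.4] 4.5 [-0.0003  0.0001 -0.0002]
0.15 [-0.3  0.5  4.5] 4.6 [-0.0003  0.0001 -0.0002]
0.11 [0.2 0.5 4.2] 4.2 [-0.0003  0.     -0.0002]
0.07 [-0.4  0.4  5.3] 5.3 [-0.0003  0.0001 -0.0002]
0.02 [-1.1  0.6  8.5] 8.6 [-0.0003  0.      0.0003]
0.01 [-4.6  1.4 19.3] 19.9 [-0.0002 -0.      0.0017]
0.0 [-9.9  0.9 30.8] 32.4 [-0.0001 -0.0001  0.0033]
15.8667
```

View pics/scene3.png

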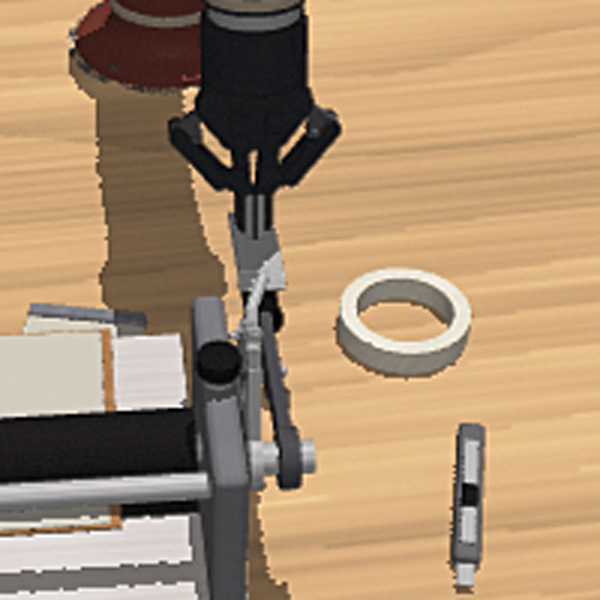

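Stop reached: force rises sharply at the modelled 0 rad, right where it should be. Now letting go, moving clear and looking.

Run:
```python
from geo import *
from station import arm,snapshot
import cv2
p=arm.read_tool_pos()
arm.line_to(p+[0,0,.05],velocity=.08); arm.line_to(p+[0,0,.17],velocity=.2)
p=arm.read_tool_pos(); arm.line_to(p+[-.02,.28,0],velocity=.25)
print(arm.read_time(),arm.read_tool_pos(),arm.read_ft_force().round(1))
a=snapshot("scene")[165:315,280:440]; cv2.imwrite("pics/scene4.png",cv2.resize(a,None,fx=4,fy=4,interpolation=cv2.INTER_CUBIC))
a=snapshot("top"); cv2.imwrite("pics/top4f.png",a);a=a[145:275,260:350]; cv2.imwrite("pics/top4.png",cv2.resize(a,None,fx=4.5,fy=4.5,interpolation=cv2.INTER_CUBIC))
L=.039;W=.017
for d in((L,W),(L,-W),(-L,-W),(-L,W)):
    s,n=pad(0,d[0],0)
    for q in(0,.05): X=world(M,lev(q,s,n,d[1])); print(d,q,((proj("scene",X)-[280,165])*4).round(),((proj("top",X)-[260,145])*4.5).round())
```

```text
18.7583 [0.49631132 0.27335751 0.38140461] [ 0.2 -0.3 -0.2]
(0.039, 0.017) 0 [340. 254.] [124. 404.]
(0.039, 0.017) 0.05 [341. 245.] [123. 397.]
(0.039, -0.017) 0 [277. 257.] [199. 406.]
(0.039, -0.017) 0.05 [277. 249.] [199. 400.]
(-0.039, -0.017) 0 [263. 154.] [192. 578.]
(-0.039, -0.017) 0.05 [263. 141.] [191. 571.]
(-0.039, 0.017) 0 [323. 151.] [115. 575.]
(-0.039, 0.017) 0.05 [324. 137.] [113. 568.]
```

View pics/scene4.png

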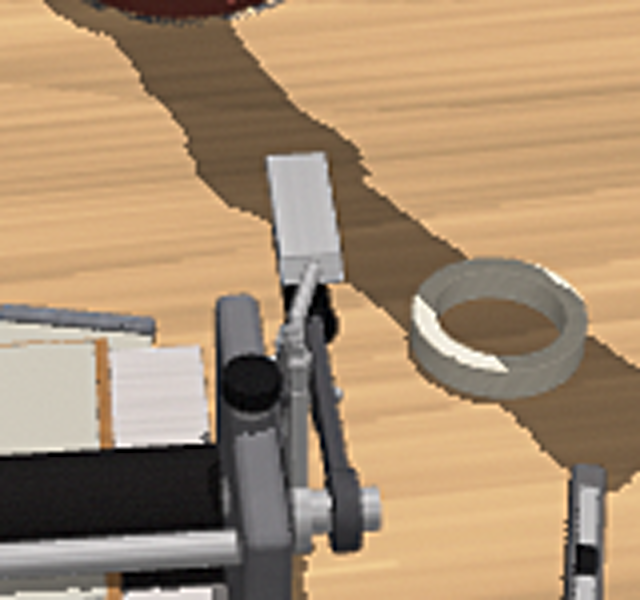

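View pics/top4.png

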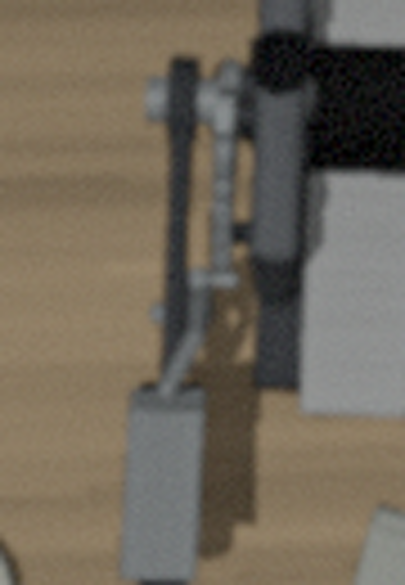

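View pics/top4f.png

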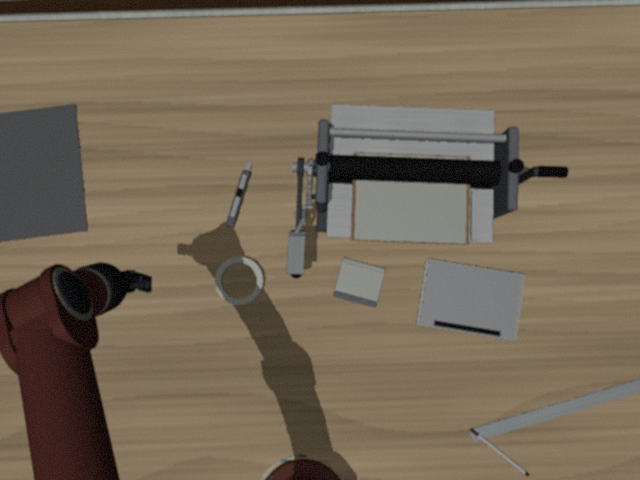

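The released paddle's corners fit q = 0 in both views: scene crop (268,156)/(326,152), predicted (263,154)/(323,151); top crop lower edge row about 578, predicted 575–578 (568–571 at 0.05 rad). The loose things are unmoved and the arm is clear with about 0 N, so I'm handing in.

```bash
python3 -c "
from station import arm,ticket
ticket.finish_job(); print(arm.read_time())"
```

```text
the job is handed in; nothing more can be done
the job is handed in; nothing more can be done
```

The lever is down on its stop, the paddle is released, and the job was handed in at about 19 s of the 38 s allowed.

- **What I did:** I found the machine and lever by fitting both camera pictures, which put the lever at about 0.664 rad. With the gripper shut, I pressed the paddle home (about 7 N). I kept it pressed while following the lever's arc past the teeth, with no force spikes. The force then rose to 32 N at the stop, and I lifted off and moved clear.
- **Last checks:** In both views the paddle's corners match a lever angle of 0 to within about 0.02 rad, with the pawl sprung back. The tape, knife, squeegee and blanks have not moved, and the tool force reads about 0 N.
- **Less certain:** Between about 0.35 and 0.1 rad the force read at each halt was only 4–5 N, close to what holding the paddle home should take. The pawl was therefore not shown directly to be fully home at those halts, though the lever passed the last tooth (0.24 rad) without catching. Hand-in gave no verdict, and I did not look again afterwards.

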